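# Unclamp the finished housing and put it in the blue tray

## Task

The housing in the orange fixture has had its last screw driven. Slide the fixture's jaw, the one with the black handle, fully open and leave it open, then lift the housing out and set it down in the blue tray, flat on the tray floor and right way up, without letting it drop. Leave the housing in the red tray, the screwdriver and the jar where they are.

Things in the scene. Friction and masses are not known exactly. Their poses are not given: they have to be found in the camera images.
- fixture: Orange clamping fixture, fixed to the bench: plate 130 (x) by 300 (y) by 18 mm. Origin at the centre of its underside, at bench height; z up. The sliding jaw is at the housing's +y end and moves along the fixture's y. A fixed jaw without a lip, 22 mm high above the plate, stands at the housing's -y end.
- nest (a point): Point on the plate's top (18 mm above the bench) under the clamped housing's centre, at fixture y = -30 mm. Four locating blocks, 12 mm high above the plate and 14 mm thick, stand 1 mm beside the housing's long sides, each 32 to 52 mm either way along y from this point, so the middle 64 mm of both long sides is free to grip.
- jaw (a joint): The sliding jaw's travel in m: 0 is closed against the housing, 0.045 is the stop, fully open; it opens towards the fixture's +y. It stays where it is left (about 5 N of sliding friction, no spring). When closed its steel lip reaches 10 mm over the housing's end ear and holds it down.
- jaw_handle (a point): Point in the jaw's handle, 12 mm below its top, centred otherwise; moves with the jaw. The handle is an upright black block with a yellow band, 50 mm along the fixture's x, 16 mm along its y; its top is 98 mm above the bench, the jaw's top below it 39 mm. Closed, this point is at fixture x = 0, y = 81, z = 86 mm.
- housing: The finished grey-green housing, about 0.3 kg: body 56 (x) by 104 (y) by 42 mm high; flat ears 6 mm thick at the foot of both ends make it 130 mm long in y. Ribs and four brass screws on top. Origin at the centre of its underside, z up; at the start its axes are parallel to the fixture's. The two ends are alike.
- blue_tray: Blue open tray for finished housings, fixed to the bench, empty: 190 (x) by 140 (y) by 35 mm high outside, walls and floor 5 mm thick. Origin at the centre of its underside, z up; long side along its x axis. It may stand left or right of the fixture.
- red_tray: Red open tray for rejects, fixed to the bench, of the same size and axes as the blue one, on the other side of the fixture. Holds one reject housing.
- reject: A reject housing that looks the same as the finished one, lying in the red tray. To be left alone. Origin at the centre of its underside.
- screwdriver: Loose screwdriver about 200 mm long, lying on the bench beyond the fixture. To be left alone.
- jar: Loose closed amber jar of screws with a white cap, 60 mm wide, 80 mm high, on the bench beyond the fixture. To be left alone. Origin at the centre of its underside.
Not all that is in view belongs to the job. Leave any purple look-alike of the housing alone.

How it is judged:
By the outcome, as a careful person would: the job done as asked, in the order asked, and still so for the second after the job is handed in, with the robot touching nothing.
It also fails if it takes over 51 s, if anything falls off the work surface, if the arm or the gripper's body presses on something with over 40 N, if the wrist force passes 120 N, or if a joint passes its speed limit or range.

## Robot

A 6-joint arm with a two-finger parallel gripper is mounted at the origin on the work surface. World frame = base frame: x ahead of the robot, y to its left, z up, the work surface at z = 0. Lengths are in m, angles in rad, forces in N, time in s.
With the tool pointing down it reaches from about 0.35 to 0.975 m from the base axis. Payload 4.9 kg.
Tool frame: the origin (TCP) lies at the very end of the fingers, on their centre line; the grasp point (between the pads) lies 19 mm behind it; z points along the fingers, y is the line along which they close (so a half turn about z gives the same grasp; the last joint's range is limited). The gripper opens to 85 mm and grips with 20 to 120 N. Pads are 22 mm wide; open, the fingers measure 114 mm over their backs; the gripper's body (76 mm by 85 mm) begins 54 mm behind the grasp point. The pads swing forward as they close: fully open they stand 13 mm farther back than shut.
Start: joints at [-0.119, 0.053, 1.613, -0, 1.476, -0.119], TCP at [0.625, 0, 0.231] pointing down, gripper open.
Joint ranges: [-3.01, 3.01], [-1.01, 2.22], [0.06, 2.58], [-1.02, 4.17], [0.09, 2.62], [-3.14, 3.14]. Speed limits (rad/s): [2.57, 2.57, 3.14, 3.14, 3.14, 3.14].

## Interface

Orientations are given as a unit quaternion [w, x, y, z].
In Python, from plant import manip gives the robot as it stands.
- The arm moves only by the shell command python3 -m pendant 'ROWS'. ROWS is JSON, a list of rows, each a list of 3 entries, a list of its own where there are three numbers: the opening, from 0 (shut) to 1 (fully open), then the shift along the tool's x, y, z in units of 12 cm (1.0 is 12 cm), then the turn about the tool's z in units of pi rad (1.0 is pi rad). In form: [[gripper, [dx, dy, dz], roll], ...]. A call has 1 to 10 rows; each row is the pose to reach, as a shift and turn from the pose commanded when the call began, along the tool's axes at that moment, turning the shorter way round; what a row does not reach only later rows make up. A row lasts 1/10 s, in which the tool goes at most 50 mm and 8.59 degrees, less where a joint would pass 70% of its speed; a pose out of reach is approached as far as the arm can. A call with a number of a shift or a turn outside -1 to 1 is refused whole. A call with a gripper value outside its range is refused whole. The fingers move at their own pace and stop on an object; the grip force is fixed at half the most. Time passes only in rows, so rows that repeat a pose let the fingers close. It gives the time, the measured TCP pose, the force, the opening and the grip force at its end, in the units of the state.
- manip.state(): the state, without advancing time (a new reading comes with each control period).
- manip.grab_frame(name): name is "scene" or "side" or "wrist"; returns a dict with "img" (420x560x3 uint8, red, green, blue), "fx", "fy", "cx", "cy" (pixels), "D" ([k1, k2, p1, p2, k3] as OpenCV has them; the pictures are not rectified), "eye" and "rotation" of the camera in the world; the wrist camera has in their place "tool_from_camera" (4x4, takes a point from camera to tool coordinates, whose origin is the TCP and whose axes are the flange's). Camera axes: x right, y down, z forward; pixel columns grow to the right and rows downward; lengths in m; the calibration is good to about 2 mm. A picture is of the moment at which its call begins: read the wrist's pose just before it. There is no depth.
- manip.job_done(): hands the job in; it is judged then, once.
The state is a dict: "time": time; "joint_pos": joint angles; "joint_vel": joint speeds; "joint_efforts": joint torques, N m; "tool_pos": TCP position; "tool_rot": TCP orientation; "contact_force": force on the tool from outside, world axes, zero at the start; "ft_torque": the same for the moment, N m; "gripper_width": opening from 0.0 (shut) to 1.0 (fully open); "grasp_force": force on a finger pad.
Only numpy, scipy, OpenCV 4.12 (cv2) and the standard library are available. Lean on these libraries where they do the work, as an engineer would, in place of code of your own. Each camera call takes 0.05 s, during which the arm holds its last target. There are 200 camera calls.

## Working session

There is one attempt and no reset: what is moved stays moved. The work goes in short steps, Python scripts to look and compute and a shell command to move; the robot and the scene stay as the last step left them, time stands still between calls to the robot, and variables do not carry over. Pictures are saved under pics/ and viewed, at most 10 in all, crops included, and the job is handed in when it is done.

```bash
mkdir -p pics; ls
cat > h.py <<'E'
import numpy as np, cv2, json
from plant import manip
E
python3 - <<'E'
from h import *
s=manip.state(); print({k:np.round(v,4).tolist() for k,v in s.items()})
for n in ("scene","side"):
    f=manip.grab_frame(n); cv2.imwrite(f"pics/{n}0.png",f["img"][:,:,::-1])
    np.savez(f"{n}0.npz",**{k:np.array(v) for k,v in f.items()})
    print(n,{k:np.round(f[k],4).tolist() for k in f if k!="img"})
E
```

```text
pics
{'time': 0.0, 'joint_pos': [-0.119, 0.0534, 1.6143, 0.0, 1.476, -0.119], 'joint_vel': [0.0008, -0.0004, -0.0006, 0.0002, -0.0032, 0.0017], 'joint_efforts': [0.0003, -39.367, -37.0176, -0.0002, 0.0069, -0.0], 'tool_pos': [0.6244, 0.0001, 0.23], 'tool_rot': [-0.0008, 0.7071, 0.7071, -0.0006], 'contact_force': [-0.0801, -0.0562, 0.2199], 'ft_torque': [-0.0222, 0.0227, 0.0056], 'grasp_force': 0.0, 'gripper_width': 0.9971}
scene {'fx': 381.0862, 'fy': 381.0862, 'cx': 280.8443, 'cy': 211.4852, 'D': [-0.0915, 0.0, 0.0, 0.0, 0.0], 'eye': [0.7899, 0.4669, 0.8509], 'rotation': [-0.0641, 0.2153, 0.9344, -0.2763]}
side {'fx': 542.599, 'fy': 542.599, 'cx': 285.0161, 'cy': 215.1449, 'D': [-0.1673, 0.0, 0.0, 0.0, 0.0], 'eye': [0.0325, 1.0443, 0.7123], 'rotation': [0.1293, -0.198, 0.8371, -0.4933]}
```

View pics/scene0.png

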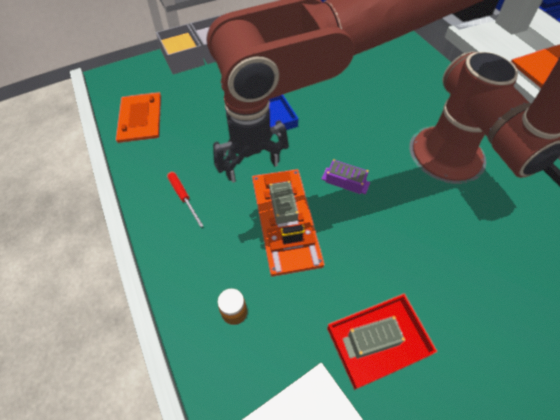

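View pics/side0.png

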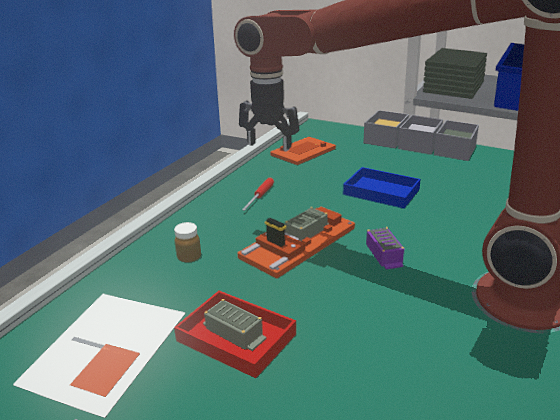

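Scene view: the clamped housing is at about (283,203), in the orange fixture with the handle at (291,234). The red tray with the reject is at (380,338), and the blue tray is partly hidden at (283,113). The distractors are an orange plate at (138,117) and a purple look-alike at (347,175). The side view shows the whole blue tray at (382,187) and the fixture at (297,240).

```bash
cat >> h.py <<'E'
from scipy.spatial.transform import Rotation as R
def q2R(q): return R.from_quat([q[1],q[2],q[3],q[0]]).as_matrix()
def cam(f,s=None):
    """eye and rotation (camera to world)"""
    if "eye" in f: return np.array(f["eye"]), q2R(np.array(f["rotation"]))
    T=np.eye(4); T[:3,:3]=q2R(s["tool_rot"]); T[:3,3]=s["tool_pos"]; T=T@np.array(f["tool_from_camera"])
    return T[:3,3],T[:3,:3]
def rays(f,uv):
    K=np.array([[f["fx"],0,f["cx"]],[0,f["fy"],f["cy"]],[0,0,1.]])
    p=cv2.undistortPoints(np.float64(uv).reshape(-1,1,2),K,np.float64(f["D"]))[:,0]
    return np.c_[p,np.ones(len(p))]
def onplane(f,uv,z,s=None):
    e,Rm=cam(f,s); d=rays(f,uv)@Rm.T
    return e+d*((z-e[2])/d[:,2])[:,None]
def proj(f,P,s=None):
    e,Rm=cam(f,s); K=np.array([[f["fx"],0,f["cx"]],[0,f["fy"],f["cy"]],[0,0,1.]])
    c=(np.atleast_2d(P)-e)@Rm
    return cv2.projectPoints(c,np.zeros(3),np.zeros(3),K,np.float64(f["D"]))[0][:,0]
def blobs(img,lo,hi,amin=60):
    h=cv2.cvtColor(img,cv2.COLOR_RGB2HSV); m=cv2.inRange(h,np.array(lo),np.array(hi))
    cs,_=cv2.findContours(m,cv2.RETR_EXTERNAL,cv2.CHAIN_APPROX_NONE)
    return [c for c in cs if cv2.contourArea(c)>amin]
def load(n): return dict(np.load(n+".npz"))
E
cat > m.py <<'E'
from h import *
cols={"orange":((4,150,120),(14,255,255),.018),"blue":((110,180,40),(125,255,255),.035),"red":((0,200,100),(3,255,255),.035),"yellow":((22,120,120),(32,255,255),.086)}
for n in ("scene","side"):
    f=load(n+"0")
    for k,(lo,hi,z) in cols.items():
        for c in blobs(f["img"],lo,hi,25):
            P=onplane(f,cv2.convexHull(c)[:,0],z)[:,:2]
            (x,y),(w,h),a=cv2.minAreaRect(np.float32(P*1000))
            print(n,k,"px",cv2.boundingRect(c),"c %.0f %.0f size %.0f %.0f ang %.1f"%(x,y,w,h,a))
E
python3 m.py
```

```text
scene orange px (253, 170, 71, 105) c 550 3 size 302 131 ang 74.7
scene orange px (116, 93, 44, 48) c 800 -544 size 207 131 ang 72.8
scene orange px (512, 46, 48, 39) c -672 -178 size 291 154 ang 0.9
scene blue px (270, 95, 28, 34) c 388 -339 size 149 82 ang 65.0
scene blue px (540, 0, 20, 21) c -1018 -469 size 209 87 ang 37.8
scene red px (328, 295, 108, 93) c 507 374 size 138 193 ang 85.1
scene red px (169, 173, 18, 27) c 772 -206 size 19 97 ang 6.3
side orange px (256, 234, 45, 20) c 582 51 size 49 112 ang 75.7
side orange px (238, 218, 117, 60) c 543 18 size 310 141 ang 75.4
side orange px (317, 207, 24, 13) c 532 -138 size 33 75 ang 68.2
side orange px (271, 137, 65, 27) c 792 -523 size 213 147 ang 71.3
side blue px (344, 167, 76, 41) c 444 -324 size 199 206 ang 87.3
side blue px (494, 43, 30, 67) c 277 -2055 size 136 1571 ang 4.0
side yellow px (265, 222, 21, 9) c 569 83 size 25 54 ang 76.0
```

The fixture measures 302 x 131 mm at (0.550, 0.003), with its y axis at 74.7° in the world. The yellow band is at fixture y ≈ 82 mm, so this is the right fixture and the jaw is closed. The other orange plate is 207 mm long with no handle, so it is a decoy. I'll hover over the handle with tool y along fixture x.

```bash
python3 -m pendant '[[1,[0.3,-0.2,0.1],0.04],[1,[0.6,-0.4,0.2],0.085],[1,[0.675,-0.45,0.25],0.085],[1,[0.675,-0.45,0.25],0.085],[1,[0.675,-0.45,0.25],0.085],[1,[0.675,-0.45,0.25],0.085]]'
python3 - <<'E'
from h import *
s=manip.state(); print(s["tool_pos"],s["tool_rot"])
f=manip.grab_frame("wrist"); cv2.imwrite("pics/w1.png",f["img"][:,:,::-1])
np.savez("w1.npz",**{k:np.array(v) for k,v in f.items()},**{k:np.array(v) for k,v in s.items()})
g=manip.grab_frame("scene"); cv2.imwrite("pics/scene1.png",g["img"][:,:,::-1])
np.savez("scene1.npz",**{k:np.array(v) for k,v in g.items()})
print(f["tool_from_camera"])
for k,(lo,hi,z) in {"orange":((4,150,120),(14,255,255),.018),"yellow":((22,120,100),(32,255,255),.086)}.items():
    for c in blobs(f["img"],lo,hi,200):
        P=onplane(f,cv2.convexHull(c)[:,0],z,s)[:,:2]
        print(k,cv2.boundingRect(c),np.round(cv2.minAreaRect(np.float32(P*1000))[0]),np.round(cv2.minAreaRect(np.float32(P*1000))[1:][0]),cv2.minAreaRect(np.float32(P*1000))[2])
for c in blobs(g["img"],(110,180,40),(125,255,255),60): print("blue",cv2.boundingRect(c))
E
```

```text
time: 0.7
tool_pos: [0.572, 0.08, 0.2021]
tool_rot: [0.001, 0.795, 0.606, 0.0]
contact_force: [-1.0, 0.3, 0.6]
gripper_width: 1.001
grasp_force: 0.0
[0.57203977 0.07999284 0.20207443] [5.79054947e-04 7.95122073e-01 6.06448974e-01 4.42158895e-04]
[[-1.30324763e-04 -9.45395953e-01 -3.25924033e-01  8.42306558e-02]
 [ 9.99999991e-01 -1.28088483e-04 -2.83207961e-05  2.92816556e-04]
 [-1.49727490e-05 -3.25924034e-01  9.45395962e-01 -1.42420388e-01]
 [ 0.00000000e+00  0.00000000e+00  0.00000000e+00  1.00000000e+00]]
orange (210, 131, 136, 243) [547.  -5.] [284. 127.] 74.93566131591797
orange (237, 120, 83, 53) [580. 117.] [48. 77.] 74.6298828125
yellow (245, 196, 67, 10) [572.  87.] [ 7. 51.] 75.55365753173828
blue (226, 96, 49, 47)
blue (540, 0, 20, 21)
blue (379, 0, 23, 11)
blue (303, 0, 39, 8)
```

View pics/w1.png

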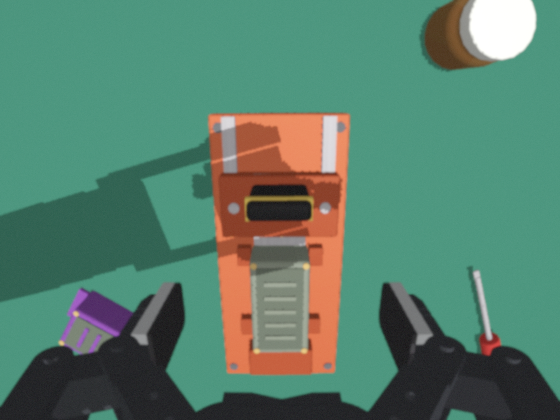

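Wrist view: the handle is at (278,207), centred between the fingers to within 2 mm. The closed jaw's lip is over the housing end at (280,245), and the housing at (280,300) is gripped by the locating blocks. I'll descend and grip the handle.

```bash
python3 -m pendant '[[1,[0,0,0.3],0],[1,[0,0,0.6],0],[1,[0,0,0.8],0],[1,[0,0,0.9],0],[1,[0,0,0.9],0]]'
python3 -m pendant '[[1,[0,0,0.1],0],[1,[0,0,0.2],0],[0.6,[0,0,0.2],0],[0.5,[0,0,0.2],0],[0.4,[0,0,0.2],0],[0.4,[0,0,0.2],0],[0.4,[0,0,0.2],0],[0.4,[0,0,0.2],0],[0.4,[0,0,0.2],0],[0.4,[0,0,0.2],0]]'
```

```text
time: 1.3
tool_pos: [0.5701, 0.0805, 0.0915]
tool_rot: [-0.001, 0.795, 0.606, -0.001]
contact_force: [0.2, -0.2, 0.4]
gripper_width: 0.999
grasp_force: 0.0
time: 2.3
tool_pos: [0.5703, 0.0814, 0.0702]
tool_rot: [-0.001, 0.795, 0.607, -0.001]
contact_force: [-4.8, 1.4, 3.8]
gripper_width: 0.573
grasp_force: 65.0
```

The handle is gripped (width 0.573 ≈ 49 mm). Next I pull along tool +x, which is fixture +y.

```bash
python3 -m pendant '[[0.4,[0.06,0,0],0],[0.4,[0.12,0,0],0],[0.4,[0.18,0,0],0],[0.4,[0.24,0,0],0],[0.4,[0.3,0,0],0],[0.4,[0.34,0,0],0],[0.4,[0.36,0,0],0],[0.4,[0.375,0,0],0],[0.4,[0.375,0,0],0],[0.4,[0.375,0,0],0]]'
python3 -m pendant '[[0.4,[0.01,0,0],0],[0.4,[0.02,0,0],0],[0.4,[0.03,0,0],0],[0.4,[0.03,0,0],0],[0.4,[0.03,0,0],0]]'
```

```text
time: 3.3
tool_pos: [0.5818, 0.1237, 0.0702]
tool_rot: [-0.0, 0.795, 0.607, -0.002]
contact_force: [-7.4, -3.5, 4.6]
gripper_width: 0.57
grasp_force: 65.3
time: 3.8
tool_pos: [0.5818, 0.1237, 0.0702]
tool_rot: [0.002, 0.795, 0.607, -0.005]
contact_force: [-12.9, -15.4, 10.1]
gripper_width: 0.573
grasp_force: 65.7
```

It moved 44 mm and then stayed put while the force rose to 20 N, so the jaw is at its stop. I'll release, rise and go over the nest.

```bash
python3 -m pendant '[[1,[-0.03,0,0],0],[1,[-0.03,0,0],0],[1,[-0.03,0,0],0],[1,[-0.03,0,0],0],[1,[-0.03,0,0],0],[1,[-0.03,0,-0.3],0],[1,[-0.03,0,-0.6],0],[1,[-0.03,0,-0.9],0],[1,[-0.03,0,-1.0],0],[1,[-0.03,0,-1.0],0]]'
python3 -m pendant '[[1,[-0.4,0,-0.1],0],[1,[-0.7,0,-0.2],0],[1,[-0.9,0,-0.2],0],[1,[-0.95,0,-0.2],0],[1,[-0.95,0,-0.2],0],[1,[-0.95,0,-0.2],0]]'
cat > look.py <<'E'
import sys
from h import *
s=manip.state(); f=manip.grab_frame("wrist"); n=sys.argv[1]
cv2.imwrite(f"pics/{n}.png",f["img"][:,:,::-1])
np.savez(n+".npz",**{k:np.array(v) for k,v in f.items()},**{k:np.array(v) for k,v in s.items()})
E
python3 look.py w2
```

```text
time: 4.8
tool_pos: [0.5844, 0.1247, 0.1921]
tool_rot: [0.001, 0.795, 0.607, 0.002]
contact_force: [0.3, -0.3, 0.4]
gripper_width: 0.997
grasp_force: 0.0
time: 5.4
tool_pos: [0.5523, 0.0152, 0.2117]
tool_rot: [-0.001, 0.795, 0.607, -0.001]
contact_force: [-0.5, -0.2, 0.3]
gripper_width: 1.001
grasp_force: 0.0
```

View pics/w2.png

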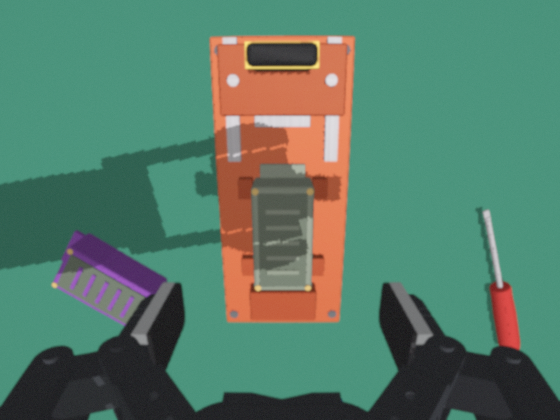

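View pics/scene1.png

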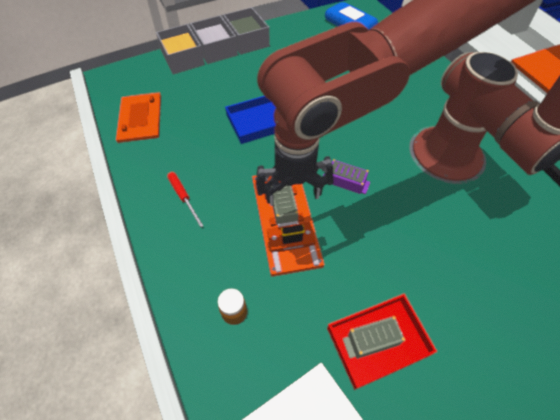

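Wrist view w2: the jaw is at the fixture's end (handle at (282,55)), and the housing's +y ear at (283,172) is free. There are three candidates: the grey-green one in the orange fixture at (283,235), the purple one at (105,275), and the reject in the red tray at (378,337 in the scene). The finished housing is the one in the fixture. I'll confirm it with a crop and measure its screws.

Run:
```python
from h import *
f=load("w2"); im=f["img"]
cv2.imwrite("pics/crop.png",cv2.resize(im[30:330,190:370],None,fx=1.9,fy=1.9,interpolation=cv2.INTER_CUBIC)[:,:,::-1])
h=cv2.cvtColor(im,cv2.COLOR_RGB2HSV)
cs=[c for c in blobs(im,(16,80,110),(34,255,255),3) if 180<c[:,0,1].mean()<300 and 240<c[:,0,0].mean()<330]
uv=np.array([c[:,0].mean(0) for c in cs]); P=onplane(f,uv,.062,f)
print(uv.round(1),P.round(4),P.mean(0))
# in tool frame
T=q2R(f["tool_rot"]); print("tool",((P-f["tool_pos"])@T).round(4))
o=max(blobs(im,(4,150,100),(14,255,255),200),key=cv2.contourArea)
Q=onplane(f,cv2.convexHull(o)[:,0],.018,f)[:,:2]; print(cv2.minAreaRect(np.float32(Q*1000)))
```

```text
[[307.7 287.6]
 [257.2 287.8]
 [310.3 191. ]
 [254.4 191.4]] [[ 0.5524 -0.0794  0.062 ]
 [ 0.5055 -0.067   0.062 ]
 [ 0.5775  0.013   0.062 ]
 [ 0.5306  0.0254  0.062 ]] [ 0.54150038 -0.02695587  0.062     ]
tool [[-0.0912  0.0254  0.1496]
 [-0.0916 -0.023   0.1497]
 [ 0.0045  0.0253  0.1496]
 [ 0.0042 -0.0232  0.1497]]
((548.4642333984375, 0.4749908447265625), (291.5702819824219, 127.66397857666016), 74.9059829711914)
```

View pics/crop.png

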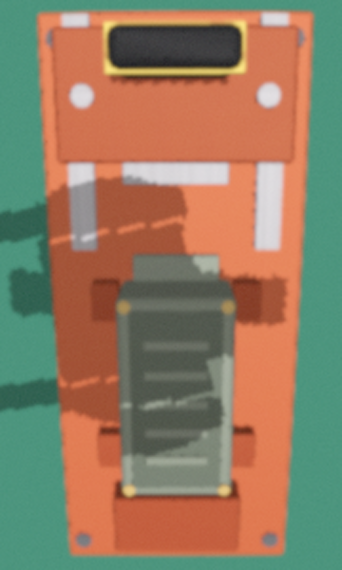

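The crop confirms the finished housing in the orange fixture: four brass screws, the jaw fully back and both ears clear. The screws are spaced 48 x 96 mm and centred at (0.5415, -0.027), which matches the nest. The tool shift needed is x -0.36, y +0.01. I'll descend and grip.

```bash
python3 -m pendant '[[1,[-0.2,0.01,0],0],[1,[-0.36,0.01,0.2],0],[1,[-0.36,0.01,0.5],0],[1,[-0.36,0.01,0.75],0],[1,[-0.36,0.01,0.85],0],[1,[-0.36,0.01,0.85],0],[1,[-0.36,0.01,0.85],0]]'
python3 -m pendant '[[1,[0,0,0.2],0],[1,[0,0,0.4],0],[1,[0,0,0.6],0],[1,[0,0,0.69],0],[1,[0,0,0.69],0],[0.7,[0,0,0.69],0],[0.6,[0,0,0.69],0],[0.5,[0,0,0.69],0],[0.4,[0,0,0.69],0],[0.4,[0,0,0.69],0]]'
python3 -m pendant '[[0.4,[0,0,0],0],[0.4,[0,0,0],0],[0.4,[0,0,0],0],[0.4,[0,0,0],0]]'
```

```text
time: 6.15
tool_pos: [0.5435, -0.0271, 0.1124]
tool_rot: [0.001, 0.795, 0.607, 0.001]
contact_force: [0.3, -0.4, -0.4]
gripper_width: 1.002
grasp_force: 0.0
time: 7.15
tool_pos: [0.5421, -0.0272, 0.0306]
tool_rot: [-0.001, 0.795, 0.607, -0.001]
contact_force: [-7.0, 1.2, 9.5]
gripper_width: 0.645
grasp_force: 67.5
time: 7.55
tool_pos: [0.5421, -0.0272, 0.0306]
tool_rot: [-0.001, 0.795, 0.607, -0.001]
contact_force: [-7.6, 2.2, 8.8]
gripper_width: 0.643
grasp_force: 67.4
```

Gripped (width 0.643 ≈ 55 mm). Lifting gently.

```bash
python3 -m pendant '[[0.4,[0,0,-0.05],0],[0.4,[0,0,-0.1],0],[0.4,[0,0,-0.2],0],[0.4,[0,0,-0.35],0],[0.4,[0,0,-0.5],0],[0.4,[0,0,-0.65],0],[0.4,[0,0,-0.8],0],[0.4,[0,0,-0.9],0],[0.4,[0,0,-1],0],[0.4,[0,0,-1],0]]'
python3 -m pendant '[[0.4,[-0.1,0,-0.2],0],[0.4,[-0.3,0,-0.5],0],[0.4,[-0.55,0,-0.6],0],[0.4,[-0.8,0,-0.6],0],[0.4,[-0.9,0,-0.6],0],[0.4,[-0.9,0,-0.6],0],[0.4,[-0.9,0,-0.6],0],[0.4,[-0.9,0,-0.6],0]]'
python3 look.py w3
python3 - <<'E'
from h import *
f=manip.grab_frame("scene"); cv2.imwrite("pics/scene2.png",f["img"][:,:,::-1]); np.savez("scene2.npz",**{k:np.array(v) for k,v in f.items()})
w=load("w3")
for n,g,s in (("scene",f,None),("wrist",w,w)):
  for c in blobs(g["img"],(108,150,40),(128,255,255),100):
    P=onplane(g,cv2.convexHull(c)[:,0],.035,s)[:,:2]; print(n,cv2.boundingRect(c),cv2.minAreaRect(np.float32(P*1000)))
E
```

```text
time: 8.55
tool_pos: [0.5439, -0.0278, 0.1509]
tool_rot: [0.002, 0.795, 0.607, 0.001]
contact_force: [0.0, 0.0, -4.0]
gripper_width: 0.646
grasp_force: 66.1
time: 9.35
tool_pos: [0.5139, -0.1306, 0.2196]
tool_rot: [-0.001, 0.795, 0.607, -0.0]
contact_force: [0.8, -0.2, -4.5]
gripper_width: 0.648
grasp_force: 66.2
scene (226, 101, 39, 42) ((509.18121337890625, -352.859130859375), (166.2650909423828, 86.67146301269531), 87.17706298828125)
scene (540, 0, 20, 21) ((-1016.998046875, -468.34210205078125), (211.72360229492188, 87.51886749267578), 37.80173110961914)
wrist (347, 347, 10, 49) ((535.2428588867188, -374.7682800292969), (75.74090576171875, 10.074087142944336), 75.68870544433594)
wrist (208, 347, 11, 54) ((371.336181640625, -334.77764892578125), (84.34255981445312, 9.47183609008789), 73.95458221435547)
```

View pics/w3.png

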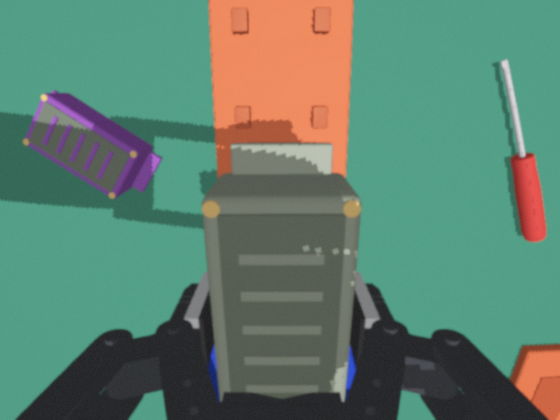

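The housing is held level, with the body seen symmetrically between the fingers at (280,300), and it is clear of the fixture. The purple one at (90,145) and the screwdriver at (522,150) are untouched. Now I'll locate the tray from the side image, where it is fully visible.

Run:
```python
from h import *
s=manip.state(); print(s["time"],np.round(s["joint_pos"],3))
f=manip.grab_frame("side"); np.savez("side2.npz",**{k:np.array(v) for k,v in f.items()})
im=cv2.resize(f["img"][150:230,325:440],None,fx=6,fy=6,interpolation=cv2.INTER_CUBIC)
cv2.imwrite("pics/tray.png",im[:,:,::-1])
for n in ("side0","side2"):
    g=load(n)
    for c in blobs(g["img"],(108,150,40),(128,255,255),400):
        h=cv2.convexHull(c); a=cv2.approxPolyDP(h,2,True)[:,0]
        print(n); 
        for p,t,b in zip(a,onplane(g,a,.035),onplane(g,a,0)): print(p,t[:2].round(3),b[:2].round(3))
```

```text
9.45 [-0.389 -0.167  1.843  0.     1.467 -0.124]
side0
[343 193] [ 0.526 -0.233] [ 0.551 -0.299]
[344 183] [ 0.548 -0.295] [ 0.574 -0.364]
[362 167] [ 0.54  -0.426] [ 0.566 -0.502]
[420 179] [ 0.354 -0.417] [ 0.37  -0.493]
[418 190] [ 0.34  -0.342] [ 0.356 -0.413]
[404 207] [ 0.347 -0.224] [ 0.363 -0.29 ]
side0
[511  43] [ 0.344 -2.83 ] [ 0.36 -3.03]
[523  45] [ 0.262 -2.809] [ 0.274 -3.008]
[517 110] [ 0.157 -1.269] [ 0.164 -1.389]
[494 105] [ 0.257 -1.292] [ 0.268 -1.413]
[496  66] [ 0.347 -2.057] [ 0.363 -2.217]
side0
[195   0] [ 3.795 -4.033] [ 3.989 -4.295]
[202   6] [ 3.387 -3.593] [ 3.56  -3.832]
[207  77] [ 1.641 -1.176] [ 1.724 -1.29 ]
[204 108] [ 1.349 -0.734] [ 1.417 -0.826]
[195 135] [ 1.19 -0.45] [ 1.25  -0.527]
[185 148] [ 1.146 -0.33 ] [ 1.203 -0.401]
[116 195] [1.111 0.051] [ 1.167e+00 -1.000e-03]
[  0 266] [1.112 0.462] [1.168 0.432]
[0 0] [ 7.918 -4.409] [ 8.325 -4.691]
side2
[343 193] [ 0.526 -0.233] [ 0.551 -0.299]
[344 183] [ 0.548 -0.295] [ 0.574 -0.364]
[362 167] [ 0.54  -0.426] [ 0.566 -0.502]
[420 179] [ 0.354 -0.417] [ 0.37  -0.493]
[418 190] [ 0.34  -0.342] [ 0.356 -0.413]
[404 207] [ 0.347 -0.224] [ 0.363 -0.29 ]
side2
[511  43] [ 0.344 -2.83 ] [ 0.36 -3.03]
[535  46] [ 0.184 -2.828] [ 0.192 -3.028]
[516 109] [ 0.163 -1.282] [ 0.169 -1.402]
[494 105] [ 0.257 -1.292] [ 0.268 -1.413]
[496  66] [ 0.347 -2.057] [ 0.363 -2.217]
side2
[190   0] [ 3.859 -4.026] [ 4.057 -4.288]
[195   4] [ 3.569 -3.723] [ 3.752 -3.969]
[198  25] [ 2.692 -2.559] [ 2.83  -2.746]
[201  95] [ 1.477 -0.892] [ 1.551 -0.992]
[194 129] [ 1.232 -0.502] [ 1.294 -0.582]
[184 150] [ 1.138 -0.313] [ 1.195 -0.383]
[168 164] [ 1.112 -0.193] [ 1.168 -0.257]
[  0 266] [1.112 0.462] [1.168 0.432]
[0 0] [ 7.918 -4.409] [ 8.325 -4.691]
```

View pics/tray.png

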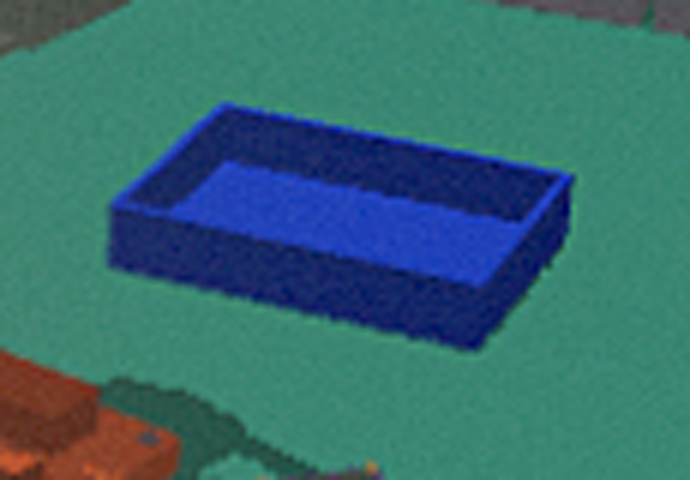

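Tray crop: rim corners are at about (362,167) far-left, (420,179) far-right and (344,183) near-left, with the floor empty. They give a centre of about (0.452, -0.358) and the long axis at about -2.8°. The measured long side of 187 mm agrees with the given 190. I'll carry the housing above it, turning +77°.

```bash
python3 -m pendant '[[0.4,[-0.2,0,0],0],[0.4,[-0.45,0,0],0],[0.4,[-0.7,0,0],0],[0.4,[-0.9,0,0],0],[0.4,[-1,0,0],0],[0.4,[-1,0,0],0]]'
python3 -m pendant '[[0.4,[-0.1,0,0],0.03],[0.4,[-0.3,0,0],0.07],[0.4,[-0.5,0,0],0.115],[0.4,[-0.7,0,0],0.16],[0.4,[-0.85,0,0],0.205],[0.4,[-0.96,0,0],0.25],[0.4,[-0.96,0,0],0.295],[0.4,[-0.96,0,0],0.34],[0.4,[-0.96,0,0],0.385],[0.4,[-0.96,0,0],0.43]]'
python3 -m pendant '[[0.4,[0,0,0],0],[0.4,[0,0,0],0],[0.4,[0,0,0],0]]'
python3 look.py w4
python3 - <<'E'
from h import *
g=load("w4"); s=g; x=q2R(s["tool_rot"])[:,0]; print(s["tool_pos"],np.degrees(np.arctan2(x[1],x[0])),s["time"])
for c in blobs(g["img"],(108,150,40),(128,255,255),300):
    a=cv2.approxPolyDP(cv2.convexHull(c),4,True)[:,0]
    for p,t,b in zip(a,onplane(g,a,.035,s),onplane(g,a,0,s)): print(p,t[:2].round(3),b[:2].round(3))
E
```

```text
time: 10.1
tool_pos: [0.4822, -0.2481, 0.2204]
tool_rot: [-0.0, 0.795, 0.606, 0.0]
contact_force: [0.4, 0.4, -4.6]
gripper_width: 0.642
grasp_force: 66.2
time: 11.1
tool_pos: [0.4528, -0.3571, 0.2203]
tool_rot: [-0.001, 1.0, -0.026, 0.0]
contact_force: [0.1, -0.5, -4.3]
gripper_width: 0.644
grasp_force: 66.1
time: 11.4
tool_pos: [0.4523, -0.358, 0.2205]
tool_rot: [-0.0, 1.0, -0.022, 0.0]
contact_force: [-0.1, -1.3, -3.6]
gripper_width: 0.647
grasp_force: 66.1
[ 0.45231196 -0.35799407  0.22045267] -2.5423598988203877 11.4
[366  84] [ 0.543 -0.438] [ 0.544 -0.446]
[358 194] [ 0.441 -0.432] [ 0.431 -0.44 ]
[216 179] [ 0.462 -0.295] [ 0.454 -0.288]
[211  83] [ 0.55  -0.299] [ 0.552 -0.292]
```

View pics/w4.png

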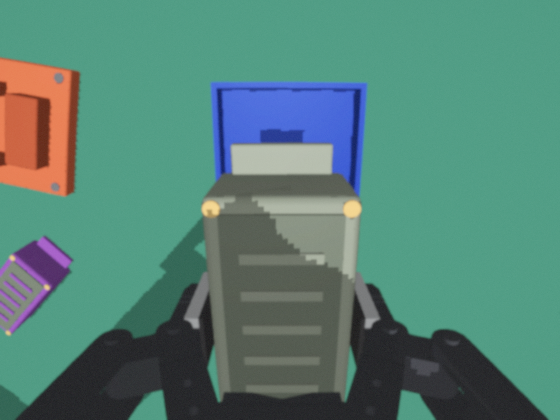

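The rim's far corners at (211,83) and (366,84) cast to z = 35 mm give a width of 139 mm (140 expected), yaw -2.9° and centre (0.4516, -0.3637). I need +5.5 mm along tool y. TCP at touchdown should be 0.0306 - 0.018 + 0.005 = 0.0176.

```bash
python3 -m pendant '[[0.4,[0,0.045,0.1],0.002],[0.4,[0,0.045,0.35],0.002],[0.4,[0,0.045,0.6],0.002],[0.4,[0,0.045,0.8],0.002],[0.4,[0,0.045,0.95],0.002],[0.4,[0,0.045,0.95],0.002],[0.4,[0,0.045,0.95],0.002]]'
python3 -m pendant '[[0.4,[0,0,0.1],0],[0.4,[0,0,0.2],0],[0.4,[0,0,0.3],0],[0.4,[0,0,0.4],0],[0.4,[0,0,0.5],0],[0.4,[0,0,0.58],0],[0.4,[0,0,0.64],0],[0.4,[0,0,0.68],0],[0.4,[0,0,0.68],0],[0.4,[0,0,0.68],0]]'
```

```text
time: 12.15
tool_pos: [0.4515, -0.364, 0.106]
tool_rot: [-0.0, 1.0, -0.027, -0.0]
contact_force: [0.7, -0.5, -4.6]
gripper_width: 0.643
grasp_force: 65.8
time: 13.15
tool_pos: [0.452, -0.3642, 0.0252]
tool_rot: [0.0, 1.0, -0.027, 0.0]
contact_force: [0.0, -0.0, -3.9]
gripper_width: 0.642
grasp_force: 66.1
```

Still hanging freely (-4 N). The remaining 7.6 mm goes in small steps.

```bash
python3 -m pendant '[[0.4,[0,0,0.01],0],[0.4,[0,0,0.02],0],[0.4,[0,0,0.03],0],[0.4,[0,0,0.04],0],[0.4,[0,0,0.05],0],[0.4,[0,0,0.055],0],[0.4,[0,0,0.055],0],[0.4,[0,0,0.055],0]]'
python3 -m pendant '[[0.4,[0,0,0.004],0],[0.4,[0,0,0.008],0],[0.4,[0,0,0.008],0],[0.4,[0,0,0.008],0]]'
```

```text
time: 13.95
tool_pos: [0.4517, -0.364, 0.0183]
tool_rot: [0.0, 1.0, -0.027, 0.0]
contact_force: [-0.2, 0.9, -2.8]
gripper_width: 0.647
grasp_force: 66.1
time: 14.35
tool_pos: [0.4518, -0.3641, 0.0178]
tool_rot: [0.0, 1.0, -0.027, 0.0]
contact_force: [-0.9, -0.1, 0.2]
gripper_width: 0.641
grasp_force: 66.4
```

```bash
python3 -m pendant '[[0.4,[0,0,0.004],0],[0.4,[0,0,0.008],0],[0.4,[0,0,0.008],0],[0.4,[0,0,0.008],0]]'
```

```text
time: 14.75
tool_pos: [0.4518, -0.3641, 0.0177]
tool_rot: [-0.0, 1.0, -0.027, -0.0]
contact_force: [-3.9, 2.7, 6.8]
gripper_width: 0.641
grasp_force: 67.6
```

It is resting on the floor: the TCP stopped at 17.7 mm and the floor pushes up with 7 N. Release, then rise straight up.

```bash
python3 -m pendant '[[0.66,[0,0,0],0],[0.7,[0,0,0],0],[0.75,[0,0,0],0],[0.8,[0,0,0],0],[0.85,[0,0,0],0],[0.85,[0,0,0],0],[0.85,[0,0,0],0],[0.85,[0,0,0],0]]'
python3 -m pendant '[[0.85,[0,0,-0.05],0],[0.85,[0,0,-0.15],0],[0.85,[0,0,-0.3],0],[0.85,[0,0,-0.5],0],[0.85,[0,0,-0.75],0],[0.85,[0,0,-1],0],[0.85,[0,0,-1],0],[0.85,[0,0,-1],0]]'
python3 -m pendant '[[0.85,[-0.2,0,-0.2],0],[0.85,[-0.4,0,-0.5],0],[0.85,[-0.5,0,-0.7],0],[0.85,[-0.5,0,-0.7],0],[0.85,[-0.5,0,-0.7],0],[0.85,[-0.5,0,-0.7],0]]'
python3 look.py w5
python3 - <<'E'
from h import *
f=manip.grab_frame("scene"); w=load("w5")["img"]
sd=manip.grab_frame("side")
a=cv2.resize(w,(400,300)); b=cv2.resize(f["img"],(400,300)); c=cv2.resize(sd["img"][100:400,200:500],(400,300))
d=cv2.resize(w[40:340,150:450],(400,300))
cv2.imwrite("pics/end.png",np.vstack([np.hstack([a,b]),np.hstack([d,c])])[:,:,::-1])
g=load("w5")
cs=[c for c in blobs(g["img"],(16,80,110),(34,255,255),3)]
uv=np.array([c[:,0].mean(0) for c in cs]); print(uv.round(),onplane(g,uv,.049,g).round(3))
E
```

```text
time: 15.55
tool_pos: [0.4517, -0.364, 0.0164]
tool_rot: [0.0, 1.0, -0.027, -0.0]
contact_force: [0.4, -0.5, -0.1]
gripper_width: 0.849
grasp_force: 0.0
time: 16.35
tool_pos: [0.4524, -0.3646, 0.1384]
tool_rot: [0.001, 1.0, -0.027, 0.001]
contact_force: [-1.0, -0.5, 0.4]
gripper_width: 0.849
grasp_force: 0.0
time: 16.95
tool_pos: [0.3914, -0.3598, 0.218]
tool_rot: [-0.002, 1.0, -0.027, -0.001]
contact_force: [-0.8, -0.1, 0.1]
gripper_width: 0.846
grasp_force: 0.0
[[ 30. 238.]
 [309. 176.]
 [258. 176.]
 [312.  65.]
 [255.  65.]] [[ 0.355 -0.099  0.049]
 [ 0.403 -0.385  0.049]
 [ 0.405 -0.338  0.049]
 [ 0.498 -0.39   0.049]
 [ 0.5   -0.343  0.049]]
```

View pics/end.png

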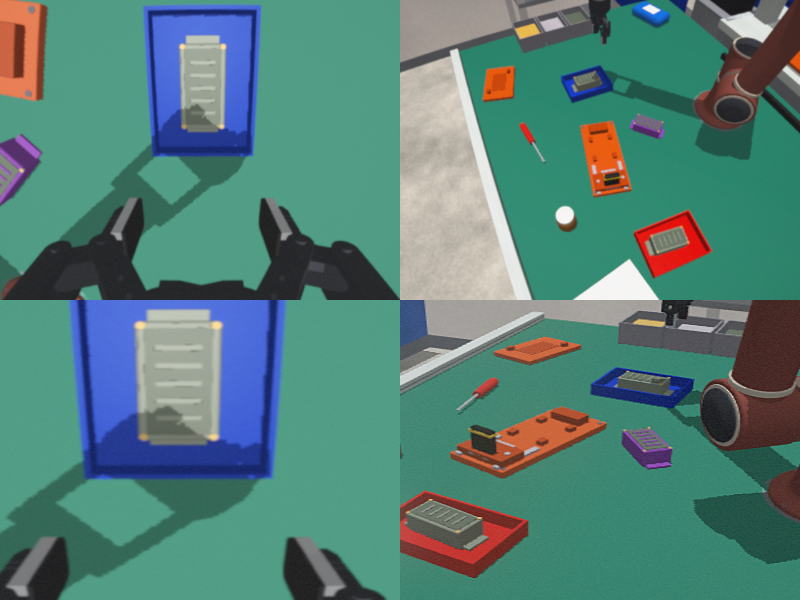

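The final views show the housing flat and right way up in the blue tray, at (200,85) in the top-left panel. Its screws sit on the 49 mm plane with 47 x 95 mm spacing. The jaw is at the open end, the red-tray housing, screwdriver and jar have not moved, and the gripper is clear.

```bash
python3 -c "
from plant import manip
print(manip.job_done())"
```

```text
the job is handed in; nothing more can be done
None
```

The jaw is fully open and left there, the finished housing is flat and right way up in the blue tray, everything else is where it was, and the job was handed in at about 17 s.

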